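# Take the repaired drive out of the clean box's airlock and load it in the reader

## Robot

A 6-joint arm with a two-finger parallel gripper is mounted at the origin on the work surface. World frame = base frame: x ahead of the robot, y to its left, z up, the work surface at z = 0. Lengths are in m, angles in rad, forces in N, time in s.
With the tool pointing down it reaches from about 0.3 to 0.825 m from the base axis. Payload 5.4 kg.
Tool frame: the origin (TCP) lies on the centre line of the jaws, within the pads' length; the fingertips stand 22 mm ahead of it and the grasp point (between the pads) lies 3 mm ahead of it; z points along the fingers, y is the direction in which the jaws open and shut (so a half turn about z gives the same grasp; the last joint's range is limited). The gripper opens to 92 mm and grips with 3 to 60 N. Pads are 20 mm wide; open, the fingers measure 128 mm over their backs; the gripper's body (75 mm by 189 mm) begins 69 mm behind the grasp point.
Start: joints at [-1.413, 0.158, 1.597, -0, 1.386, -0.21], TCP at [0.207, -0.537, 0.237] pointing down, gripper open.
Joint ranges: [-2.91, 2.91], [-0.94, 2.29], [0.18, 2.7], [-1.29, 4.43], [0.17, 2.64], [-3, 3]. Speed limits (rad/s): [2.57, 2.57, 3.14, 3.14, 3.14, 3.14].

## Interface

Orientations are given as a unit quaternion [w, x, y, z].
In Python, from rig import env, cams, recognise, trace, pinpoint gives the robot as it stands. The module is installed in compiled form; this text tells all that it offers.
- The arm moves only by the tool play_rows, never from a script. Its argument "rows" is text: rows parted by semicolons, each of 4 numbers parted by spaces: the shift along the world's x, y, z in cm, then the turn about the world's z in rad. A call has 1 to 12 rows; each row is the pose to reach, as a shift and turn from the pose commanded when the call began; what a row does not reach only later rows make up. A row lasts 1/12 s, in which the tool goes at most 41.7 mm and 7.16 degrees, less where a joint would pass 70% of its speed; a pose out of reach is approached as far as the arm can. A call with a gripper value outside its range is refused whole. "grip" is the opening, from -1 (shut) to 1 (fully open), set as the call begins (left out, the last holds). The fingers move at their own pace and stop on an object; the grip force is fixed at half the most. Time passes only in rows, so rows that repeat a pose let the fingers close. It gives the time, the measured TCP pose, the force and the opening at its end, in the units of the state.
- env.state(): the state, without advancing time (a new reading comes with each control period).
- cams.capture(name): name is "scene" or "top" or "wrist"; returns a dict with "frame" (384x512x3 uint8, red, green, blue), "K" (3x3 intrinsics, pixels), "rvec" (rotation vector, rad) and "tvec" (3), from world to camera coordinates, as OpenCV has them; the wrist camera has in their place "tool_from_camera" (4x4, takes a point from camera to tool coordinates, whose origin is the TCP and whose axes are the flange's). Camera axes: x right, y down, z forward; pixel columns grow to the right and rows downward; lengths in m; the calibration is good to about 2 mm. The wrist camera is an equidistant fisheye: a pixel r from the principal point sees the ray r / f radians off the axis. A picture is of the moment at which its call begins: read the wrist's pose just before it. There is no depth.
- env.job_done(): hands the job in, once; it reports no verdict.
Trained networks look in a picture, given as the dict that the camera call returned (one of the last four; its "shot" number tells which), for a name from the list of things; names that differ only in an ending like _2 or _b are one class to them, and where a whole thing is asked for, a point or a joint stands for the part that bears it (a point fixed in the world has none). Each returns a list of dicts, best first, with "score" (0 to 1); they miss things now and then, are a little off and sometimes report something else, mostly with a low value. They report only what shows in the picture. A call takes as long as a camera call.
- recognise(picture, thing): "xy" ([column, row] in pixels, amid what is visible of it).
- trace(picture, thing): "mask" (384x512 bool, what is visible of it) and "xy" ([column, row] in pixels, amid what is visible of it).
- pinpoint(picture, thing): "xy" ([column, row] in pixels: a listed point, or the origin of a listed thing).
The state is a dict: "clock": time; "q": joint angles; "qvel": joint speeds; "tau": joint torques, N m; "tool_pos": TCP position; "eef_rot": TCP orientation; "ft_force": force on the tool from outside, world axes, zero at the start; "torque": the same for the moment, N m; "gripper_width": finger opening in m.
Only numpy, scipy, OpenCV 4.12 (cv2) and the standard library are available. Lean on these libraries where they do the work, as an engineer would, in place of code of your own. Each camera call takes 0.05 s, during which the arm holds its last target.

## Task

Move the repaired drive in its carrier from the clean box's transfer chamber into the drive reader. First check by hand that the inner gate is shut by pressing its T-bar firmly down until it stands hard on its stop; only then swing the outer hatch fully up, and leave it standing open with the gate still shut. Without dropping the drive, set the carrier down in the reader's loading trough, nose towards the slot, let go, then take it again by its pull handle end and slide it fully home, leaving the empty blank and the other things on the bench where they are.

Things in the scene. Friction and masses are not known exactly. Their poses are not given: they have to be found in the camera images.
- passbox: Low aluminium transfer chamber fixed to the side of a clean box. Origin at table level under the chamber, +x towards the hatch's hinges, +y towards the clean box, z up. Open only at the top: inside x -84..84, y -125..110 mm, floor 12 mm above the table, rim 100 mm, walls 6 mm. Gate housing (112 mm high) at y 110..144, then a neck 100 mm high.
- clean_box (a point): Clean box (clear panels, aluminium frame, 460 x 520 x 340 mm, filter fan on top) joined to the chamber: this point is the foot of its wall, at y = 244 mm of the passbox; the box lies beyond it and spans passbox x -210..250 mm.
- rack (a point): White rack on the chamber floor: two places, long axes along passbox x, at passbox y -72 and 0 mm. One holds the drive carrier, the other the blank; which varies. Each has a tail pocket (x -80..-40, 78 mm above the table) and a nose pocket (x 55..80, 74 mm), so only the carrier's middle is free for fingers; it comes straight up. This point: between the places, on the floor.
- gate (a joint): Height of the inner gate above its stop, m: 0 = shut, 0.085 = open. Starts 0 to 15 mm up. Tight sliding fit (4.5 N friction, 0.3 kg): it stays where left, goes down under 2 to 3 N and then stands hard on its stop. A firm press is 8 to 20 N.
- gate_bar (a point): Top of the middle of the gate's T-bar: black, 124 mm long along passbox x, 16 mm thick, on two rods at +/-40 mm. It is at passbox x = 0, y = 127 mm, and 148 mm above the table when the gate is shut.
- hatch (a joint): Opening angle of the outer hatch, rad: 0 = shut, 1.57 = upright, 1.66 = its stop. Torque hinges: it stays where it is left; lifting at the bar takes about 6 N. Starts shut.
- hatch_bar (a point): Middle of the hatch's round steel bar handle: 14 mm thick, 128 mm long along passbox y (posts at +/-58 mm), 45 mm out from the hatch's near (-x) edge, 38 mm free gap behind it; 110.5 mm above the table when shut. It rises on an arc of 225 mm radius about hatch_hinge and can be pinched from above all the way, turning in the fingers.
- hatch_hinge (a point): Point on the hatch's hinge axis, level with the middle of the bar: the axis runs along passbox y at x = 90 mm, 103.5 mm above the table; this point and the middle of the bar are at passbox y = -7.5 mm. The hatch is a clear framed panel 180 x 247 x 10 mm.
- carrier: The drive carrier, 0.28 to 0.46 kg: a 2.5 inch hard drive in a metal sled standing on its long edge, 140 long (x) x 20 thick (y) x 72 mm tall (z). Origin at the centre of its underside. Body x -35..70 mm (nose at +70, centre of mass near x = 12), D-shaped pull handle x -70..-35. Starts in the rack on the chamber floor, nose towards the hinges.
- carrier_nose (a point): Bottom edge of the carrier's nose end, on its middle plane (x = 70 mm of the carrier).
- carrier_handle (a point): Top of the carrier's black pull handle, in its middle (x = -52, z = 72 mm of the carrier). The handle is a D loop 35 mm long, 14 mm thick (y), as tall as the body, with a 12 mm high top arm.
- blank: Empty blank: low open grey plastic frame 140 x 20 x 45 mm, no handle, standing in the rack's other place; origin at the centre of its underside. Leave it there.
- bay: Fixed drive reader. Origin at table level under the slot's mouth; +x is the direction of insertion, z up. Housing x 0..125, y -57..57 mm, 104 mm high; slot 28 mm wide, floor 8 and roof 86 mm above the table, back stop at x = 100 mm. No detent: the carrier slides freely; when home its pull handle stays outside the mouth.
- trough (a point): Middle of the floor of the reader's open-topped loading trough (8 mm above the table), at x = -75 mm of the bay: spans bay x -150..0, in line with the slot and 26 mm wide inside, for the carrier standing on edge. Rails reach 30 mm above the table, flared lips 44 mm (34 mm wide mouth between them, 43 mm over all).
- screwdriver: Black-handled screwdriver, about 170 mm, lying on the bench. Bystander.
- spool: Steel solder spool, 54 mm across, 42 mm high, standing to the right of the trough. Bystander.
- duster: Duster can, 64 mm across, 190 mm high, standing to the right of the reader. Bystander.
- meter: Grey multimeter, 165 x 80 x 34 mm, lying at the right. Bystander.
- pot: Small black flux pot, 48 mm across, 35 mm high, behind the chamber. Bystander.

How it is judged:
On the way, in this order (a step that is already met when the one before it is completed fails the run):
1. the inner gate's T-bar is pressed down and the gate is on its stop (before the hatch is opened) (value of joint gate below 0.002 m and value of joint hatch below 0.05 rad and contact force between any of the fingers, the arm and gate above 4 N), for 0.15 s.
2. the outer hatch is swung up (value of joint hatch above 1.3 rad), for 0.1 s.
3. the carrier stands in the loading trough, let go, not yet home (x of carrier_nose in the frame of bay between -0.1 and 0.07 m and y of carrier_nose in the frame of bay between -0.008 and 0.008 m and z of carrier_nose in the frame of bay below 0.014 m and angle between carrier's own z axis and vertical below 0.15 rad and contact force between the fingers and carrier below 0.1 N), for 0.1 s.
At the end, for the whole second after the job is handed in: The carrier stands upright in the reader's slot with its nose within 6 mm of the back stop, at rest; the hatch stands open (over 1.3 rad); the gate is shut (within 4 mm of its stop); the blank is within 15 mm of where it was (x of carrier_nose in the frame of bay above 0.094 m and y of carrier_nose in the frame of bay between -0.006 and 0.006 m and z of carrier_nose in the frame of bay below 0.014 m and angle between the x axis of carrier and the x axis of bay, either way round below 0.1 rad and angle between carrier's own z axis and vertical below 0.15 rad and linear speed of carrier below 0.02 m/s and value of joint hatch above 1.3 rad and value of joint gate below 0.004 m and distance of blank from where it was at the start of the episode below 0.015 m); the robot touches nothing.
It fails at once if gate and hatch open together (hatch over 0.1 rad with the gate over 5 mm up) (value of joint hatch above 0.1 rad and value of joint gate above 0.005 m).
It fails at once if the carrier is dropped (moves faster than 0.5 m/s without being held) (linear speed of carrier above 0.5 m/s and contact force between the fingers and carrier below 0.1 N).
It fails at once if a bystander on the bench is shifted by more than 30 mm (distance of any of screwdriver, spool, duster, meter, pot from where it was at the start of the episode above 0.03 m).
It also fails if it takes over 72 s, if anything falls off the work surface, if the arm or the gripper's body presses on something with over 40 N, if the wrist force passes 120 N, or if a joint passes its speed limit or range.

## Working session

There is one attempt and no reset: what is moved stays moved. The work goes in short steps, Python scripts to look and compute and a tool call to move; the robot and the scene stay as the last step left them, time stands still between calls to the robot, and variables do not carry over. Pictures are saved under pics/ and viewed, and the job is handed in when it is done.

Besides the shell and the picture viewer there is one more tool, called after ">>>" by a JSON object that holds its "op" and its "data". play_rows: Moves the arm, as the interface text tells. Its arguments: {"type":"object","properties":{"rows":{"type":"string"},"grip":{"type":"number"}},"required":["rows"]}

```bash
mkdir -p pics; cat > h.py <<'E'
import numpy as np, cv2
from rig import env, cams, recognise, trace, pinpoint
def save(p,name,up=1.0):
    cv2.imwrite('pics/'+name, cv2.cvtColor(p['frame'],cv2.COLOR_RGB2BGR))
def ray(p,xy):
    K=np.array(p['K']);R,_=cv2.Rodrigues(np.array(p['rvec'],float));t=np.array(p['tvec'],float).ravel()
    d=np.linalg.inv(K)@np.array([xy[0],xy[1],1.0])
    o=-R.T@t; d=R.T@d; return o,d/np.linalg.norm(d)
def atz(p,xy,z):
    o,d=ray(p,xy); return o+d*(z-o[2])/d[2]
def tri(rs):
    A=np.zeros((3,3));b=np.zeros(3)
    for o,d in rs:
        M=np.eye(3)-np.outer(d,d);A+=M;b+=M@o
    x=np.linalg.solve(A,b); return x,[float(np.linalg.norm((np.eye(3)-np.outer(d,d))@(x-o))) for o,d in rs]
def proj(p,X):
    return cv2.projectPoints(np.array(X,float).reshape(-1,1,3),np.array(p['rvec'],float),np.array(p['tvec'],float),np.array(p['K'],float),None)[0].reshape(-1,2)
E
python3 - <<'E'
from h import *
print(env.state())
a=cams.capture('scene');b=cams.capture('top')
save(a,'s0.png');save(b,'t0.png')
for n in ['passbox','clean_box','rack','gate_bar','hatch_bar','hatch_hinge','carrier','carrier_nose','carrier_handle','blank','bay','trough','screwdriver','spool','duster','meter','pot']:
    r=[]
    rs=[]
    for p in (a,b):
        o=pinpoint(p,n); 
        r.append([(np.round(x['xy'],1).tolist(),round(x['score'],2)) for x in o[:2]])
        if o: rs.append(ray(p,o[0]['xy']))
    print(n,r, *( (np.round(tri(rs)[0],4),np.round(tri(rs)[1],4)) if len(rs)==2 else ()))
for p in(a,b): print(ray(p,[256,192]),p['K'][0])
E
```

```text
{'clock': 0.0, 'q': array([-1.41310051e+00,  1.59034380e-01,  1.59818654e+00, -2.87441655e-05,
        1.38626468e+00, -2.10129306e-01]), 'qvel': array([-0.00041329,  0.00044052, -0.00089516, -0.00094   ,  0.00066768,
        0.00104842]), 'tau': array([ 8.00559446e-04, -3.85564291e+01, -3.22106767e+01,  7.02852895e-02,
        3.78363754e-02, -1.43313246e-04]), 'tool_pos': array([ 0.20662427, -0.53596077,  0.23565005]), 'eef_rot': array([-9.46518652e-04,  9.83134775e-01,  1.82880066e-01,  1.06898931e-05]), 'ft_force': array([-0.26917683,  0.03548441,  0.10762575]), 'torque': array([ 0.03713483,  0.01887663, -0.01992897]), 'gripper_width': 0.09198861772214059}
passbox [[([325.7, 214.0], 0.82)], [([177.8, 192.8], 0.57), ([175.3, 157.3], 0.33)]] [0.57   0.158  0.0061] [0.0069 0.0069]
clean_box [[], []]
rack [[], []]
gate_bar [[([364.4, 191.2], 0.46)], [([126.2, 184.1], 0.89)]] [0.5735 0.2896 0.1476] [0.0048 0.0048]
hatch_bar [[([323.5, 171.4], 0.73)], [([171.4, 232.0], 0.78)]] [0.4306 0.1564 0.1017] [0.0028 0.0028]
hatch_hinge [[([328.5, 214.7], 0.79)], [([173.4, 157.7], 0.57)]] [0.661
[... 468 characters left out ...]
0.63)], [([365.6, 220.5], 0.59), ([173.5, 158.4], 0.33)]] [ 0.47   -0.4821 -0.0062] [0.0034 0.0034]
duster [[([157.8, 224.6], 0.92)], [([277.9, 176.1], 0.62), ([363.8, 176.6], 0.61)]] [ 0.6431 -0.3264  0.0619] [0.1469 0.1469]
meter [[([131.7, 193.3], 0.6)], [([410.4, 223.2], 0.65)]] [ 0.4578 -0.6205  0.0066] [0.0032 0.0032]
pot [[([300.4, 258.0], 0.61)], [([205.5, 137.5], 0.72)]] [ 0.7647  0.0581 -0.0045] [0.0019 0.0019]
(array([ 1.75312127, -0.07857887,  1.54894015]), array([-0.64385231, -0.01523988, -0.76499801])) [494.23802957   0.         258.24202721]
(array([ 0.31996605, -0.07540935,  1.41463443]), array([ 0.17436192, -0.02514308, -0.98436058])) [425.59214262   0.         249.99747017]
```

View pics/s0.png

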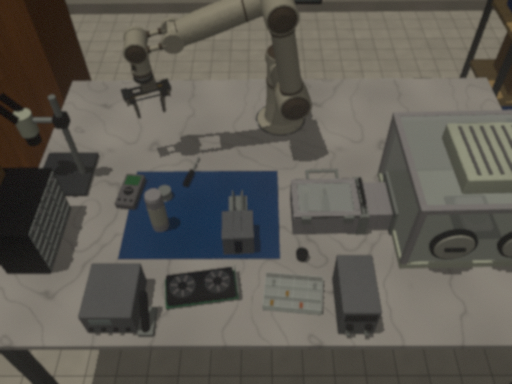

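View pics/t0.png

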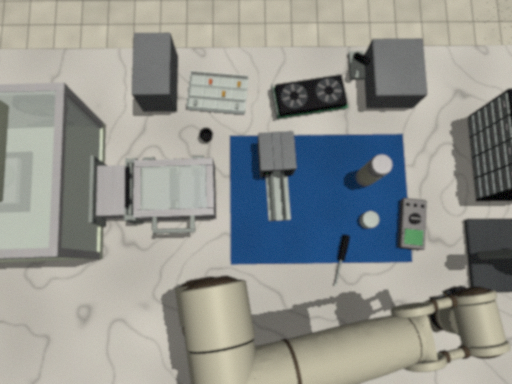

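```bash
cat > fit.py <<'E'
from h import *
from scipy.optimize import least_squares
def fit(obs,x0,f_scale=1.5):
    # obs: (pic, local xyz, pix)
    def res(v):
        c,s=np.cos(v[2]),np.sin(v[2]);out=[]
        for p,X,u in obs:
            W=[v[0]+c*X[0]-s*X[1],v[1]+s*X[0]+c*X[1],X[2]]
            out+=list(proj(p,W)[0]-u)
        return np.array(out)
    r=least_squares(res,x0,loss='soft_l1',f_scale=f_scale); return r.x,res(r.x).reshape(-1,2)
def loc(v,X):
    X=np.atleast_2d(X);c,s=np.cos(v[2]),np.sin(v[2])
    return np.c_[v[0]+c*X[:,0]-s*X[:,1],v[1]+s*X[:,0]+c*X[:,1],X[:,2]]
def draw(img,p,v,polys,k,col,x0,y0):
    for P in polys:
        u=(proj(p,loc(v,P))-[x0,y0]+0.5)*k
        cv2.polylines(img,[np.int32(np.round(u))],False,col,1,cv2.LINE_AA)
E
python3 - <<'E'
from fit import *
a=cams.capture('scene');b=cams.capture('top')
PB={'passbox':(0,0,0),'gate_bar':(0,.127,.152),'hatch_bar':(-.135,-.0075,.1105),'hatch_hinge':(.09,-.0075,.1035)}
BY={'bay':(0,0,0),'trough':(-.075,0,.008)}
def go(D,x0):
    obs=[]
    for p in(a,b):
        for n,X in D.items():
            o=pinpoint(p,n)
            if o: obs.append((p,X,o[0]['xy']))
    return fit(obs,x0)
vp,r=go(PB,[.57,.155,0]);print(vp.round(4),r.round(1).tolist())
vb,r=go(BY,[.622,-.178,0]);print(vb.round(4),r.round(1).tolist())
rect=lambda x0,x1,y0,y1,z:[(x0,y0,z),(x1,y0,z),(x1,y1,z),(x0,y1,z),(x0,y0,z)]
pp=[rect(-.09,.09,-.131,.11,.1),rect(-.09,.09,.11,.144,.112),rect(-.062,.062,.119,.135,.148),[(-.135,-.0715,.1105),(-.135,.0565,.1105)],rect(-.09,.09,-.131,.11,0)]
bb=[rect(0,.125,-.057,.057,.104),rect(-.15,0,-.0215,.0215,.044),rect(-.15,0,-.013,.013,.008),rect(0,.125,-.057,.057,0)]
for p,nm,(x0,y0,w,h) in ((a,'s1.png',(210,150,190,110)),(b,'t1.png',(80,115,230,140))):
    k=4 if w<=200 else 3
    im=cv2.resize(cv2.cvtColor(p['frame'],cv2.COLOR_RGB2BGR)[y0:y0+h,x0:x0+w],None,fx=k,fy=k,interpolation=cv2.INTER_CUBIC)
    im0=im.copy()
    draw(im,p,vp,pp,k,(0,0,255),x0,y0);draw(im,p,vb,bb,k,(0,255,0),x0,y0)
    cv2.imwrite('pics/'+nm,im);cv2.imwrite('pics/raw_'+nm,im0)
E
```

```text
[0.5718 0.1609 0.0447] [[-0.8, 0.8], [-2.3, -2.0], [-1.8, 1.4], [-2.3, 2.2], [-8.3, 0.3], [-0.2, -0.6], [-1.7, 0.7], [-1.3, 0.4]]
[ 0.6268 -0.1765  0.0798] [[-0.6, 1.4], [1.2, -1.7], [-0.5, 2.4], [0.9, -2.5]]
```

View pics/s1.png

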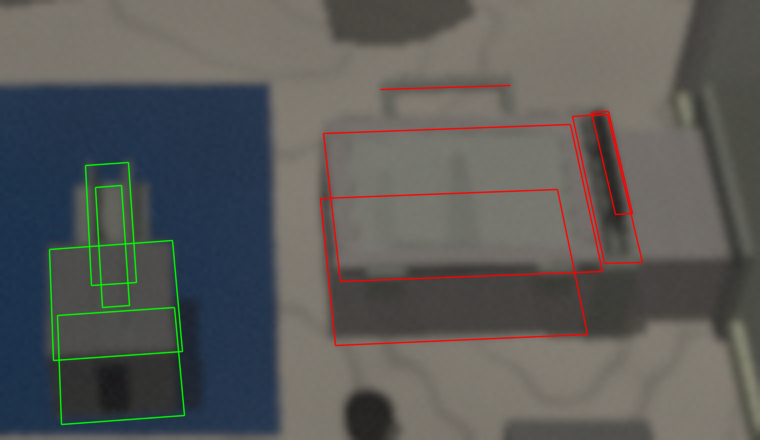

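View pics/t1.png

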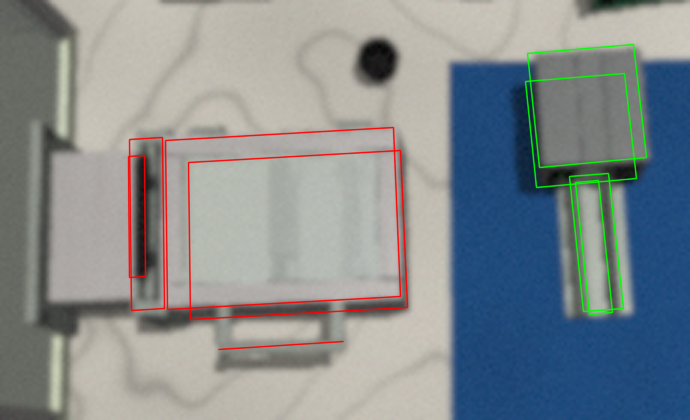

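>>> {"op": "play_rows", "data": {"rows": "2.5 3 2 -0.1;5 6 4 -0.2;8 9 6 -0.3;11 12 8 -0.35;14 15 10 -0.35;17 18 12 -0.35;20 21 13 -0.35;23 24 13 -0.35;25 27 13 -0.35;27 30 13 -0.35;28 32 13 -0.35;28 32 13 -0.35"}}

```text
clock: 3.5
tool_pos: [0.4894, -0.2111, 0.367]
eef_rot: [-0.001, 1.0, 0.013, 0.001]
ft_force: [0.1, 0.4, 0.5]
gripper_width: 0.0921
```

```bash
cat >> h.py <<'E'
from scipy.spatial.transform import Rotation as Rn
class W:
    """wrist picture with pose"""
    def __init__(s):
        st=env.state(); s.p=cams.capture('wrist'); q=st['eef_rot']
        s.T=np.eye(4); s.T[:3,:3]=Rn.from_quat([q[1],q[2],q[3],q[0]]).as_matrix(); s.T[:3,3]=st['tool_pos']
        s.C=s.T@np.array(s.p['tool_from_camera']); s.K=np.array(s.p['K'])
    def ray(s,xy):
        K=s.K; m=np.array([(xy[0]-K[0,2])/K[0,0],(xy[1]-K[1,2])/K[1,1]]);th=np.hypot(*m)
        d=np.array([m[0]/th*np.sin(th),m[1]/th*np.sin(th),np.cos(th)]) if th>1e-9 else np.array([0,0,1.])
        return s.C[:3,3].copy(),s.C[:3,:3]@d
    def proj(s,X):
        X=np.atleast_2d(X); c=(X-s.C[:3,3])@s.C[:3,:3]
        rr=np.hypot(c[:,0],c[:,1]);th=np.arctan2(rr,c[:,2])
        return np.c_[s.K[0,0]*th*c[:,0]/rr+s.K[0,2],s.K[1,1]*th*c[:,1]/rr+s.K[1,2]]
    def atz(s,xy,z):
        o,d=s.ray(xy);return o+d*(z-o[2])/d[2]
    def rect(s,cx,cy,yaw,z,wx,wy,ppm):
        """orthophoto at plane z: columns along -local y?, here cols=local x, rows = -local y"""
        nx,ny=int(wx*ppm),int(wy*ppm)
        u=(np.arange(nx)+.5)/ppm-wx/2; v=wy/2-(np.arange(ny)+.5)/ppm
        U,V=np.meshgrid(u,v);c,sn=np.cos(yaw),np.sin(yaw)
        P=np.stack([cx+c*U-sn*V,cy+sn*U+c*V,np.full_like(U,z)],-1).reshape(-1,3)
        m=s.proj(P).astype(np.float32).reshape(ny,nx,2)
        return cv2.cvtColor(cv2.remap(s.p['frame'],m[...,0],m[...,1],cv2.INTER_CUBIC),cv2.COLOR_RGB2BGR)
E
python3 - <<'E'
from h import *
w=W();save(w.p,'w0.png');print(w.T.round(3),w.C.round(3),w.K)
for n in ['bay','trough','passbox','gate_bar','hatch_bar','hatch_hinge','spool','duster']:
    o=pinpoint(w.p,n)
    z={'trough':.008,'gate_bar':.152,'hatch_bar':.1105,'hatch_hinge':.1035}.get(n,0)
    print(n,[(np.round(x['xy'],1),round(x['score'],2),w.atz(x['xy'],z).round(4)) for x in o[:2]])
E
```

```text
[[ 1.     0.025  0.002  0.489]
 [ 0.025 -1.     0.002 -0.211]
 [ 0.002 -0.002 -1.     0.367]
 [ 0.     0.     0.     1.   ]] [[ 0.025 -0.972 -0.235  0.556]
 [-1.    -0.025 -0.004 -0.21 ]
 [-0.002  0.235 -0.972  0.516]
 [ 0.     0.     0.     1.   ]] [[297.31863964   0.         252.2474346 ]
 [  0.         297.31863964 193.21103003]
 [  0.           0.           1.        ]]
bay [(array([234.3,  83.4]), 0.97, array([ 0.6235, -0.1762,  0.    ]))]
trough [(array([232.8, 124.9]), 0.66, array([ 0.551 , -0.1759,  0.008 ])), (array([447. , 188.3]), 0.31, array([ 0.4532, -0.6108,  0.008 ]))]
passbox [(array([ 65.6, 117.8]), 0.81, array([0.5747, 0.1614, 0.    ]))]
gate_bar []
hatch_bar [(array([ 42.6, 206. ]), 0.65, array([0.4255, 0.1486, 0.1105]))]
hatch_hinge [(array([41.4, 73.7]), 0.8, array([0.65  , 0.1422, 0.1035]))]
spool [(array([394.2, 177.1]), 0.85, array([ 0.4693, -0.482 ,  0.    ])), (array([115.2,  13.5]), 0.61, array([0.7734, 0.056 , 0.    ]))]
duster [(array([400.7,  97.6]), 0.55, array([ 0.6211, -0.4839,  0.    ]))]
```

View pics/w0.png

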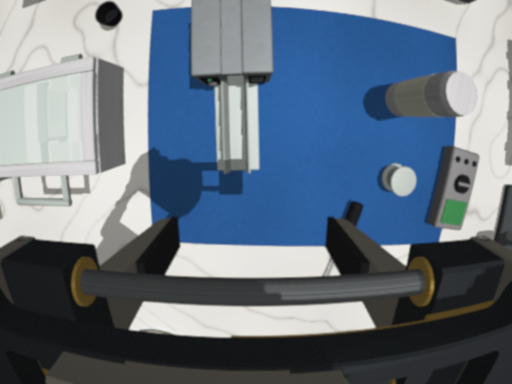

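```bash
python3 - <<'E'
from h import *
w=W()
ims=[w.rect(.56,-.178,0,z,.24,.16,1700) for z in (.008,.044,.104)]
for im in ims:
    for i in range(0,im.shape[1],85): cv2.line(im,(i,0),(i,4),(0,0,255),1)
    for i in range(0,im.shape[0],85): cv2.line(im,(0,i),(4,i),(0,0,255),1)
cv2.imwrite('pics/o0.png',ims[0]);cv2.imwrite('pics/o1.png',ims[1])
E
```

```text
(no output)
```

View pics/o1.png

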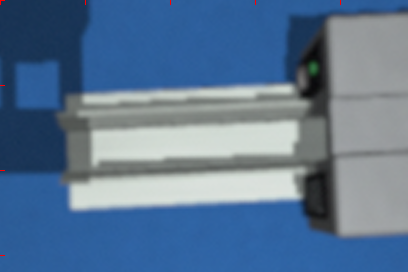

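View pics/o0.png

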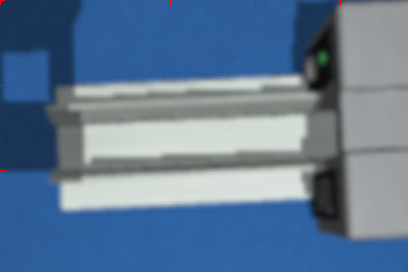

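```bash
cat > ov.py <<'E'
from fit import *
rect=lambda x0,x1,y0,y1,z:[(x0,y0,z),(x1,y0,z),(x1,y1,z),(x0,y1,z),(x0,y0,z)]
pp=[rect(-.09,.09,-.131,.11,.1),rect(-.084,.084,-.125,.11,.1),rect(-.09,.09,.11,.144,.112),rect(-.062,.062,.119,.135,.148),[(-.135,-.0655,.1105),(-.135,.0505,.1105)],rect(-.09,.09,-.131,.11,0)]
bb=[rect(0,.125,-.057,.057,.104),rect(-.15,0,-.0215,.0215,.044),rect(-.15,0,-.013,.013,.008)]
def seg(P,n=30):
    P=np.array(P,float);o=[]
    for i in range(len(P)-1): o.append(P[i]+(P[i+1]-P[i])*np.linspace(0,1,n)[:,None])
    return np.vstack(o)
def over(w,vs,x0,y0,ww,hh,k,name):
    im=cv2.resize(cv2.cvtColor(w.p['frame'],cv2.COLOR_RGB2BGR)[y0:y0+hh,x0:x0+ww],None,fx=k,fy=k,interpolation=cv2.INTER_CUBIC)
    for v,polys,col in vs:
        for P in polys:
            u=(w.proj(loc(v,seg(P)))-[x0,y0]+0.5)*k
            cv2.polylines(im,[np.int32(np.round(u*16))],False,col,1,cv2.LINE_AA,4)
    cv2.imwrite('pics/'+name,im)
E
python3 - <<'E'
from ov import *
w=W()
over(w,[((.6245,-.1765,.05),bb,(0,0,255))],180,0,110,190,3.1,'ov0.png')
over(w,[((.574,.161,.03),pp,(0,0,255))],0,40,140,180,3.3,'ov1.png')
E
```

```text
(no output)
```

View pics/ov0.png

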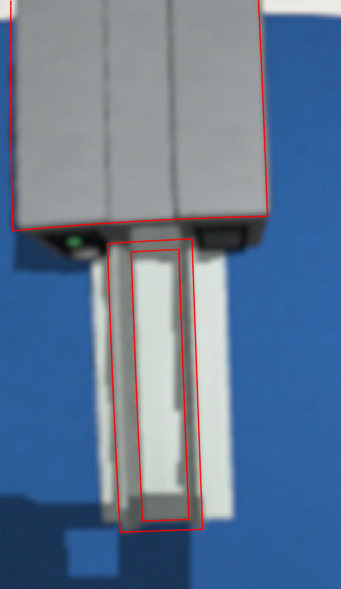

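View pics/ov1.png

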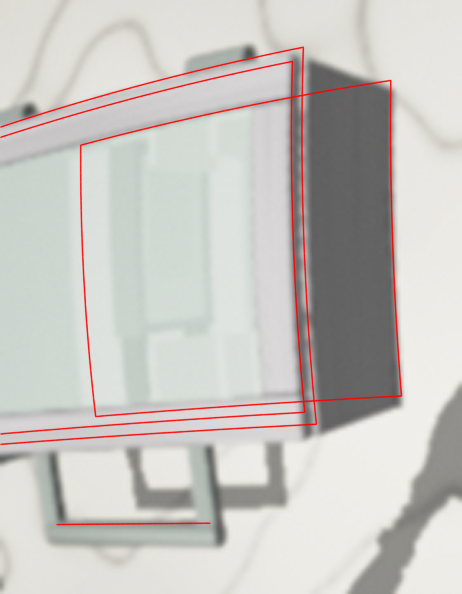

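>>> {"op": "play_rows", "data": {"rows": "0 3 0 0.12;0.5 6 0 0.24;1 9 0 0.36;1.5 12 0 0.48;2 15 0 0.6;2.5 18 0 0.72;3 21 0 0.84;3 24 0 0.96;3 27 0 1.08;3 30 0 1.2;3 32 0 1.32;3 32 0 1.44", "grip": 1}}

```text
clock: 5.05
tool_pos: [0.5164, 0.1067, 0.3667]
eef_rot: [-0.001, 0.743, 0.67, 0.001]
ft_force: [-0.1, -0.8, -0.0]
gripper_width: 0.0915
```

```bash
python3 - <<'E'
from ov import *
print(env.state()['q'].round(3))
w=W();save(w.p,'w1.png');print(w.T.round(3))
for n in ['passbox','gate_bar','hatch_bar','hatch_hinge','carrier_handle','carrier','blank','rack']:
    o=pinpoint(w.p,n)
    z={'trough':.008,'gate_bar':.155,'hatch_bar':.1105,'hatch_hinge':.1035,'carrier_handle':.084,'rack':.012}.get(n,0)
    print(n,[(np.round(x['xy'],1),round(x['score'],2),w.atz(x['xy'],z).round(4)) for x in o[:2]])
E
```

```text
[-2.600e-02 -2.000e-02  1.531e+00  1.000e-03  1.630e+00  7.700e-02]
[[ 0.103  0.995  0.     0.516]
 [ 0.995 -0.103  0.001  0.107]
 [ 0.001 -0.    -1.     0.367]
 [ 0.     0.     0.     1.   ]]
passbox [(array([278.6, 124.8]), 0.95, array([0.5684, 0.1639, 0.    ]))]
gate_bar [(array([280.7,  27.7]), 0.62, array([0.5702, 0.2879, 0.155 ])), (array([387.6, 172. ]), 0.52, array([0.6954, 0.0956, 0.155 ]))]
hatch_bar [(array([191.9, 148.6]), 0.71, array([0.4369, 0.1462, 0.1105])), (array([283. , 300.7]), 0.2, array([ 0.5446, -0.1092,  0.1105]))]
hatch_hinge [(array([351.9, 132.5]), 0.9, array([0.6643, 0.1471, 0.1035]))]
carrier_handle []
carrier []
blank []
rack []
```

View pics/w1.png

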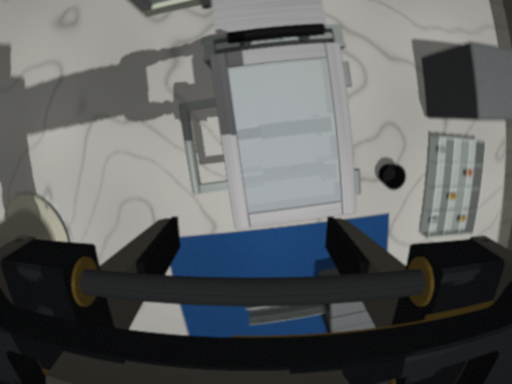

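```bash
python3 - <<'E'
from ov import *
w=W()
over(w,[((.5705,.159,.015),pp,(0,0,255))],160,0,210,240,2.5,'ov2.png')
E
```

```text
(no output)
```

View pics/ov2.png

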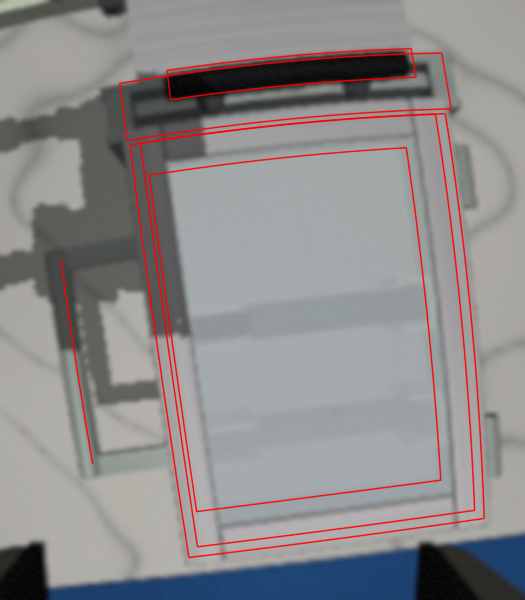

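>>> {"op": "play_rows", "data": {"rows": "1 3 0 0.06;2 6 0 0.12;3 9 -1 0.12;4 12 -3 0.12;5 15 -6 0.12;5.2 17 -9 0.12;5.2 17.9 -12 0.12;5.2 17.9 -14 0.12;5.2 17.9 -16 0.12;5.2 17.9 -16 0.12;5.2 17.9 -16 0.12", "grip": -1}}

```text
clock: 6.47
tool_pos: [0.5682, 0.2821, 0.2057]
eef_rot: [-0.001, 0.705, 0.709, -0.001]
ft_force: [0.2, -0.1, 0.3]
gripper_width: 0.0203
```

```bash
python3 - <<'E'
from ov import *
w=W();save(w.p,'w2.png');print(w.T.round(4))
a=cams.capture('scene');save(a,'s2.png')
im=cv2.resize(a['frame'][130:260,280:440,::-1],None,fx=4,fy=4,interpolation=cv2.INTER_CUBIC);cv2.imwrite('pics/s2z.png',im)
E
```

```text
[[-6.300e-03  1.000e+00 -2.500e-03  5.682e-01]
 [ 1.000e+00  6.300e-03 -7.000e-04  2.821e-01]
 [-7.000e-04 -2.500e-03 -1.000e+00  2.057e-01]
 [ 0.000e+00  0.000e+00  0.000e+00  1.000e+00]]
```

View pics/s2z.png

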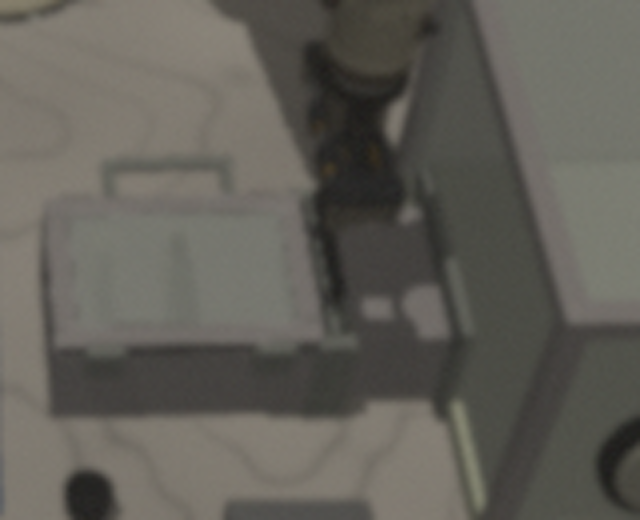

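View pics/w2.png

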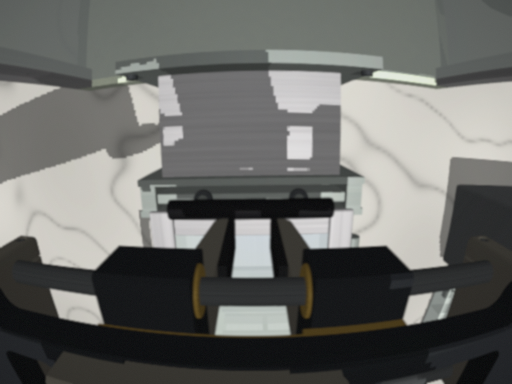

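```bash
python3 - <<'E'
from ov import *
w=W();print(w.T[:3,3].round(4),env.state()['gripper_width'])
o=pinpoint(w.p,'gate_bar');print(o)
for z in(.148,.155,.163): print(z,w.atz((250,201),z).round(4),w.atz((250,208),z).round(4),w.atz((168,208),z).round(4),w.atz((333,208),z).round(4))
over(w,[((.5705,.159,.015),pp,(0,0,255))],120,20,270,240,2.5,'ov3.png')
E
```

```text
[0.5697 0.2825 0.2086] 0.008560921253054948
[{'xy': [246.6, 209.8], 'score': 0.72}]
0.148 [0.5685 0.2917 0.148 ] [0.5685 0.2864 0.148 ] [0.5065 0.2857 0.148 ] [0.6312 0.2865 0.148 ]
0.155 [0.5685 0.2936 0.155 ] [0.5686 0.2885 0.155 ] [0.5086 0.2878 0.155 ] [0.6291 0.2885 0.155 ]
0.163 [0.5686 0.2958 0.163 ] [0.5686 0.2909 0.163 ] [0.511  0.2903 0.163 ] [0.6268 0.2909 0.163 ]
```

View pics/ov3.png

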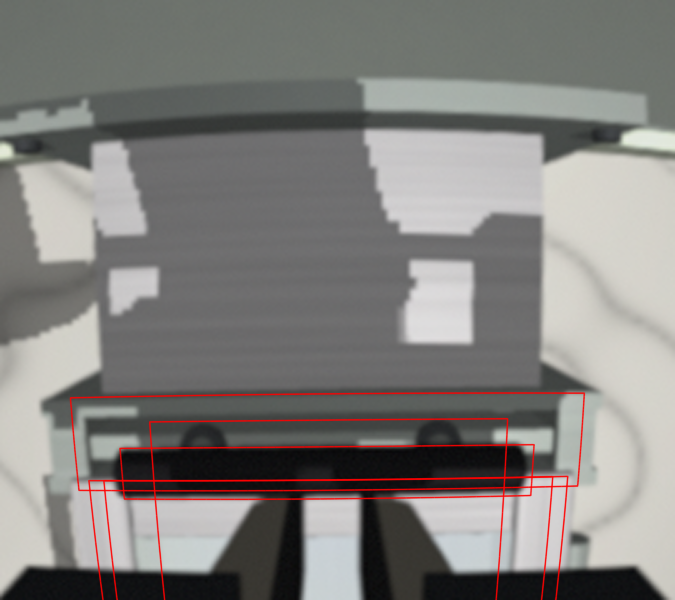

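>>> {"op": "play_rows", "data": {"rows": "0 0.4 -1.5 0;0 0.4 -2.8 0;0 0.4 -3.3 0;0 0.4 -3.6 0;0 0.4 -3.9 0;0 0.4 -3.9 0", "grip": -1}}

```text
clock: 7.17
tool_pos: [0.5685, 0.2864, 0.1701]
eef_rot: [-0.0, 0.705, 0.71, -0.0]
ft_force: [-5.4, -1.9, 10.5]
gripper_width: 0.0004
```

>>> {"op": "play_rows", "data": {"rows": "0 0 -0.15 0;0 0 -0.2 0;0 0 -0.2 0;0 0 -0.2 0"}}

```text
clock: 7.5
tool_pos: [0.5686, 0.2864, 0.17]
eef_rot: [0.0, 0.705, 0.71, -0.0]
ft_force: [-9.8, -3.5, 19.3]
gripper_width: 0.0001
```

>>> {"op": "play_rows", "data": {"rows": "0 0 3 0;-1 -1 6 0;-4 -4 7 0;-7 -7 7 0;-10 -10 7 0;-12.5 -12.5 6 0;-13.3 -13.8 4 0;-13.3 -13.8 2 0;-13.3 -13.8 1 0;-13.3 -13.8 1 0", "grip": -0.26}}

```text
clock: 8.33
tool_pos: [0.4343, 0.1482, 0.1737]
eef_rot: [-0.001, 0.705, 0.709, -0.002]
ft_force: [1.1, 0.4, 0.4]
gripper_width: 0.0338
```

```bash
python3 - <<'E'
from ov import *
w=W();print(w.T.round(4),env.state()['gripper_width'])
o=pinpoint(w.p,'hatch_bar');print([(x['xy'],x['score'],w.atz(x['xy'],.1105)) for x in o[:2]])
m=trace(w.p,'hatch_bar');print(len(m), m and (m[0]['xy'],m[0]['mask'].sum()))
over(w,[((.5695,.159,.015),pp,(0,0,255))],100,0,330,240,2.3,'ov4.png')
E
```

```text
[[-6.600e-03  1.000e+00 -4.100e-03  4.343e-01]
 [ 1.000e+00  6.600e-03 -2.000e-04  1.482e-01]
 [-2.000e-04 -4.100e-03 -1.000e+00  1.737e-01]
 [ 0.000e+00  0.000e+00  0.000e+00  1.000e+00]] 0.033743519744060146
[([254.0, 211.6], 0.57, array([0.43561348, 0.14853925, 0.1105    ]))]
1 ([393.6, 154.9], np.int64(40369))
```

View pics/ov4.png

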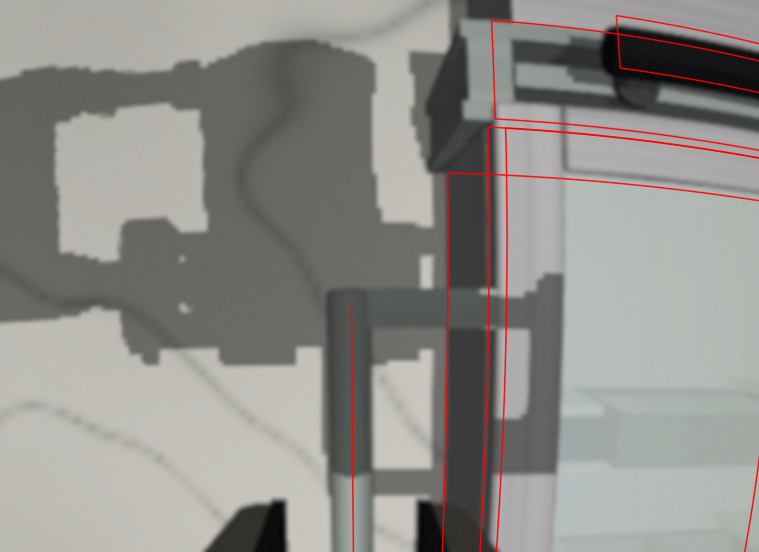

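>>> {"op": "play_rows", "data": {"rows": "0.1 0 -3 0;0.1 0 -5 0;0.1 0 -6 0;0.1 0 -6 0;0.1 0 -6 0"}}

```text
clock: 8.9
tool_pos: [0.4374, 0.1487, 0.1164]
eef_rot: [0.0, 0.704, 0.71, 0.0]
ft_force: [1.1, -0.9, 0.7]
gripper_width: 0.0342
```

>>> {"op": "play_rows", "data": {"rows": "0 0 0 0;0 0 0 0;0 0 0 0;0 0 0 0;0 0 0 0", "grip": -1}}

```text
clock: 9.32
tool_pos: [0.4342, 0.1486, 0.1163]
eef_rot: [-0.002, 0.704, 0.71, -0.003]
ft_force: [-12.4, -1.1, 10.7]
gripper_width: 0.0129
```

```bash
python3 -c "
import numpy as np
out=[]
for t in [.05,.12,.2,.29,.38,.47,.56,.65,.74,.83,.92,1.01,1.1,1.19,1.28,1.37,1.46,1.53,1.58]:
    dx=22.5*(np.cos(.031)-np.cos(t+.031));dz=22.5*(np.sin(t+.031)-np.sin(.031))
    out.append('%.1f %.2f %.1f'%(dx,dx*.015,dz))
print('; '.join(out))"
```

```text
0.1 0.00 1.1; 0.2 0.00 2.7; 0.6 0.01 4.5; 1.1 0.02 6.4; 1.9 0.03 8.3; 2.8 0.04 10.1; 3.8 0.06 11.8; 5.0 0.08 13.5; 6.4 0.10 15.0; 7.8 0.12 16.4; 9.4 0.14 17.6; 11.1 0.17 18.7; 12.9 0.19 19.7; 14.8 0.22 20.4; 16.7 0.25 21.0; 18.7 0.28 21.5; 20.7 0.31 21.7; 22.3 0.33 21.8; 23.4 0.35 21.8
```

>>> {"op": "play_rows", "data": {"rows": "0.1 0 1.1 0;0.2 0 2.7 0;0.6 0 4.5 0;1.1 0 6.4 0;1.9 0 8.3 0;2.8 0 10.1 0;3.8 0.1 11.8 0;5 0.1 13.5 0;5 0.1 13.5 0"}}

```text
clock: 10.07
tool_pos: [0.484, 0.1496, 0.2546]
eef_rot: [-0.003, 0.704, 0.71, -0.003]
ft_force: [-24.2, -2.0, 19.3]
gripper_width: 0.013
```

>>> {"op": "play_rows", "data": {"rows": "-0.2 0 0.2 0;-0.2 0 0.2 0"}}

```text
clock: 10.23
tool_pos: [0.4836, 0.1496, 0.2544]
eef_rot: [-0.001, 0.704, 0.71, -0.001]
ft_force: [-8.5, -0.3, 6.7]
gripper_width: 0.013
```

>>> {"op": "play_rows", "data": {"rows": "1.3 0 1.6 0;2.8 0 3 0;4.4 0.1 4.2 0;6.1 0.1 5.3 0;7.9 0.1 6.2 0;7.9 0.1 6.2 0"}}

```text
clock: 10.73
tool_pos: [0.5656, 0.1511, 0.3203]
eef_rot: [0.001, 0.704, 0.71, 0.002]
ft_force: [-5.8, 1.6, 16.2]
gripper_width: 0.0126
```

>>> {"op": "play_rows", "data": {"rows": "1.9 0 1 0;3.8 0 1.6 0;5.8 0 2 0;7.8 0.1 2.2 0;9.6 0.1 2.3 0;10.3 0.1 2.2 0;10.3 0.1 2.2 0"}}

```text
clock: 11.32
tool_pos: [0.6689, 0.1526, 0.3403]
eef_rot: [0.001, 0.704, 0.71, 0.003]
ft_force: [2.2, 2.6, 5.5]
gripper_width: 0.0128
```

>>> {"op": "play_rows", "data": {"rows": "0 0 0 0;0 0 0 0;0 0 3 0;0 0 6 0.12;-2 -1 8 0.24;-4 -2 8 0.36;-6 -3 8 0.48;-8 -3 8 0.6;-10 -3 8 0.72;-11 -3 8 0.84;-11 -3 8 0.96;-11 -3 8 1.08", "grip": -0.3}}

```text
clock: 12.32
tool_pos: [0.5558, 0.1212, 0.4173]
eef_rot: [0.0, 0.237, 0.972, -0.0]
ft_force: [0.0, 0.4, -0.5]
gripper_width: 0.0319
```

>>> {"op": "play_rows", "data": {"rows": "0 0 0 0.12;0 0 0 0.24;0 0 0 0.36;0 0 0 0.48;0 0 0 0.5;0 0 0 0.5", "grip": 0}}

```text
clock: 12.82
tool_pos: [0.5565, 0.1213, 0.4167]
eef_rot: [-0.0, -0.007, 1.0, -0.0]
ft_force: [0.1, -0.2, -0.6]
gripper_width: 0.0461
```

```bash
python3 - <<'E'
from ov import *
w=W();save(w.p,'w5.png');print(w.T.round(4),env.state()['q'].round(2),env.state()['clock'])
for n in ['gate_bar','carrier_handle','carrier_nose','carrier','blank','rack','hatch_bar']:
    o=pinpoint(w.p,n)
    z={'gate_bar':.148,'carrier_handle':.084,'rack':.012,'carrier_nose':.012,'carrier':.012,'blank':.012}.get(n,.33)
    print(n,[(np.round(x['xy'],1),round(x['score'],2),w.atz(x['xy'],z).round(4)) for x in o[:2]])
a=cams.capture('scene')
im=cv2.resize(a['frame'][130:260,280:440,::-1],None,fx=4,fy=4,interpolation=cv2.INTER_CUBIC);cv2.imwrite('pics/s5z.png',im)
E
```

```text
[[-9.999e-01 -1.390e-02 -1.000e-04  5.565e-01]
 [-1.390e-02  9.999e-01 -3.000e-04  1.213e-01]
 [ 1.000e-04 -3.000e-04 -1.000e+00  4.167e-01]
 [ 0.000e+00  0.000e+00  0.000e+00  1.000e+00]] [ 0.    0.1   1.32 -0.    1.73 -1.58] 12.8667
gate_bar [(array([361.9, 179.3]), 0.86, array([0.5688, 0.2858, 0.148 ])), (array([272.1, 228.1]), 0.66, array([0.646 , 0.1523, 0.148 ]))]
carrier_handle [(array([276.6, 140.3]), 0.95, array([0.5196, 0.1601, 0.084 ]))]
carrier_nose [(array([270.4, 200.4]), 0.76, array([0.6397, 0.1574, 0.012 ])), (array([284.1, 315.4]), 0.32, array([0.9125, 0.1991, 0.012 ]))]
carrier [(array([269.3, 165.8]), 0.87, array([0.5723, 0.1535, 0.012 ]))]
blank [(array([237.4, 163.6]), 0.76, array([0.569 , 0.0934, 0.012 ]))]
rack [(array([252.5, 162. ]), 0.82, array([0.5656, 0.1218, 0.012 ])), (array([ 13.1, 187.2]), 0.62, array([ 0.6191, -0.4668,  0.012 ]))]
hatch_bar [(array([283.1, 313.9]), 0.59, array([0.6682, 0.1528, 0.33  ])), (array([32.6, 66.4]), 0.34, array([ 0.4255, -0.0919,  0.33  ]))]
```

View pics/w5.png

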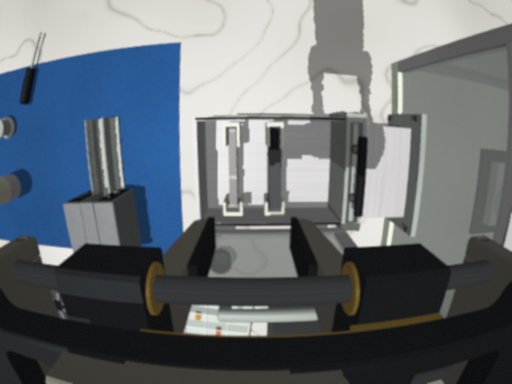

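View pics/s5z.png

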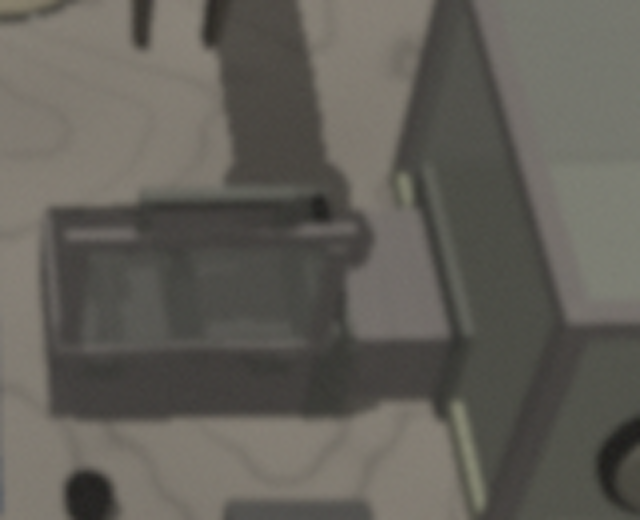

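```bash
python3 - <<'E'
from ov import *
w=W()
cc=[rect(-.035,.07,-.01,.01,.084),rect(-.07,-.035,-.007,.007,.084)]
over(w,[((.5695,.159,.015),pp[:3],(0,0,255)),((.5705,.159,.015),cc,(0,255,0))],180,90,200,160,4,'ov5.png')
E
```

```text
(no output)
```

View pics/ov5.png

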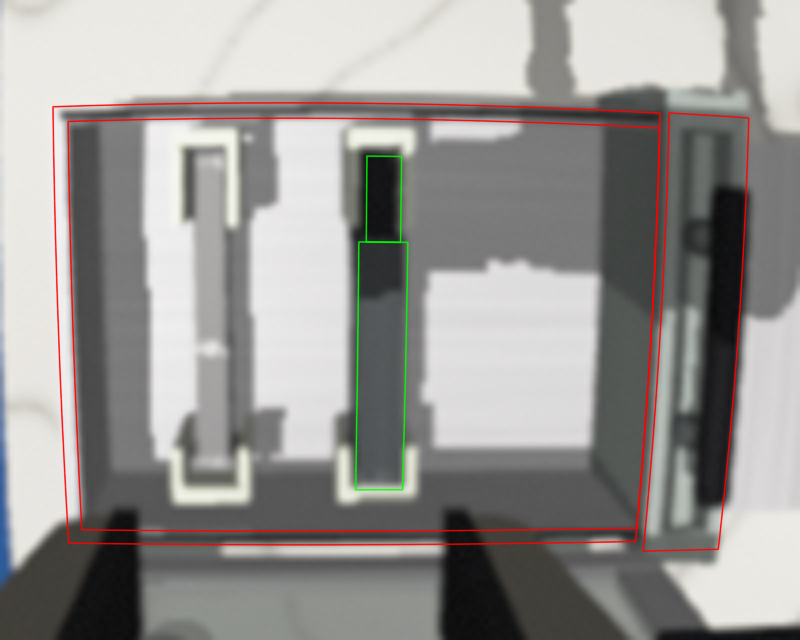

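>>> {"op": "play_rows", "data": {"rows": "1 1 -2 0;2 2.5 -6 0;2.6 3.7 -10 0;2.6 3.7 -14 0;2.6 3.7 -18 0;2.6 3.7 -22 0;2.6 3.7 -25 0;2.6 3.7 -27 0;2.6 3.7 -27 0;2.6 3.7 -27 0", "grip": 0}}

```text
clock: 14.15
tool_pos: [0.5821, 0.1585, 0.1459]
eef_rot: [-0.001, -0.008, 1.0, -0.0]
ft_force: [0.6, 0.6, 0.3]
gripper_width: 0.0466
```

```bash
python3 - <<'E'
from ov import *
w=W();save(w.p,'w6.png');print(w.T.round(4))
for n,z in (('carrier_handle',.084),):
    o=pinpoint(w.p,n);print([(np.round(x['xy'],1),round(x['score'],2),w.atz(x['xy'],z).round(4)) for x in o[:2]])
cc=[rect(-.035,.07,-.01,.01,.084),rect(-.07,-.035,-.007,.007,.084)]
over(w,[((.5695,.159,.015),pp[:3],(0,0,255)),((.5705,.159,.015),cc,(0,255,0))],130,50,260,190,3,'ov6.png')
E
```

```text
[[-9.999e-01 -1.610e-02 -2.200e-03  5.821e-01]
 [-1.610e-02  9.999e-01 -1.000e-04  1.585e-01]
 [ 2.200e-03 -1.000e-04 -1.000e+00  1.459e-01]
 [ 0.000e+00  0.000e+00  0.000e+00  1.000e+00]]
[(array([252.1, 123.7]), 0.95, array([0.5172, 0.1573, 0.084 ]))]
```

View pics/ov6.png

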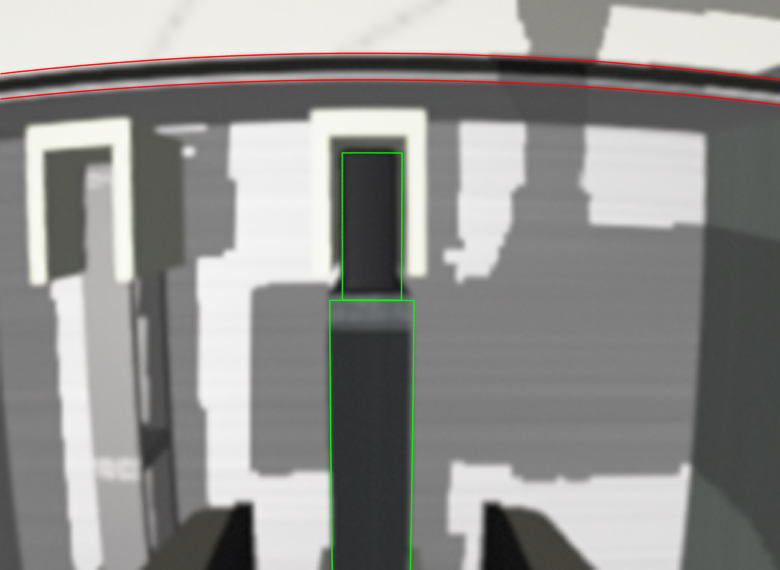

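>>> {"op": "play_rows", "data": {"rows": "0 0 -3 0;0 0 -5.5 0;0 0 -7.1 0;0 0 -7.1 0;0 0 -7.1 0"}}

```text
clock: 14.67
tool_pos: [0.5837, 0.1585, 0.0771]
eef_rot: [0.001, -0.008, 1.0, 0.0]
ft_force: [-0.2, -0.6, -0.1]
gripper_width: 0.0456
```

>>> {"op": "play_rows", "data": {"rows": "0 0 0 0;0 0 0 0;0 0 0 0;0 0 0 0;0 0 0 0;0 0 0 0", "grip": -1}}

```text
clock: 15.17
tool_pos: [0.5835, 0.1586, 0.0768]
eef_rot: [0.001, -0.008, 1.0, 0.0]
ft_force: [-0.5, -0.5, 6.0]
gripper_width: 0.0201
```

>>> {"op": "play_rows", "data": {"rows": "0 0 1.5 0;0 0 4 0;0 0 7.5 0;0 0 11 0;0 0 14 0;0 -2 15 0;-0.5 -5 15 0;-1 -8.5 15 0;-1.5 -12 15 0.01;-2 -15.5 15 0.02;-2.3 -19 15 0.03;-2.6 -22 15 0.035"}}

```text
clock: 16.17
tool_pos: [0.5555, -0.0635, 0.2245]
eef_rot: [-0.001, -0.026, 1.0, 0.0]
ft_force: [0.4, -0.8, -2.8]
gripper_width: 0.0197
```

>>> {"op": "play_rows", "data": {"rows": "0 -3.5 0 0;0 -7 -1 0;0 -10 -3 0;0 -11.8 -5 0;0 -11.8 -7 0;0 -11.8 -7 0;0 -11.8 -7 0"}}

```text
clock: 16.75
tool_pos: [0.5552, -0.1787, 0.1537]
eef_rot: [-0.002, -0.025, 1.0, 0.001]
ft_force: [0.8, 0.2, -2.7]
gripper_width: 0.0201
```

```bash
python3 - <<'E'
from ov import *
w=W();save(w.p,'w7.png');print(w.T.round(4),env.state()['gripper_width'],env.state()['q'].round(2))
for n,z in (('carrier_handle',.153),('trough',.008),('bay',0)):
    o=pinpoint(w.p,n);print(n,[(np.round(x['xy'],1),round(x['score'],2),w.atz(x['xy'],z).round(4)) for x in o[:2]])
over(w,[((.6245,-.1765,.05),bb,(0,0,255))],130,50,260,190,3,'ov7.png')
a=cams.capture('scene');b=cams.capture('top')
cv2.imwrite('pics/s7.png',cv2.resize(a['frame'][140:270,190:350,::-1],None,fx=4,fy=4,interpolation=cv2.INTER_CUBIC))
E
```

```text
[[-0.9987 -0.0509 -0.0042  0.5552]
 [-0.0509  0.9987  0.0026 -0.1787]
 [ 0.0041  0.0029 -1.      0.1537]
 [ 0.      0.      0.      1.    ]] 0.019872234235806384 [-0.52  0.26  1.65  0.    1.24 -2.14]
carrier_handle [(array([251.6, 120.7]), 0.57, array([ 0.4886, -0.1824,  0.153 ]))]
trough []
bay []
```

View pics/ov7.png

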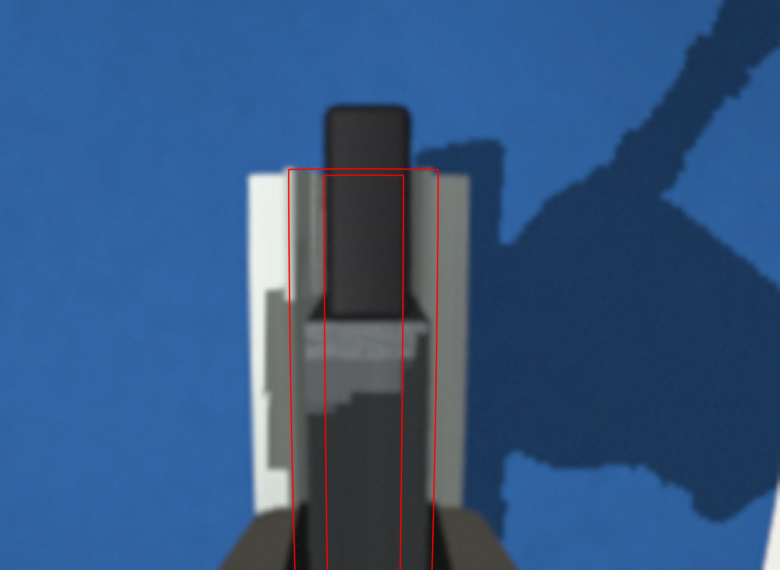

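View pics/s7.png

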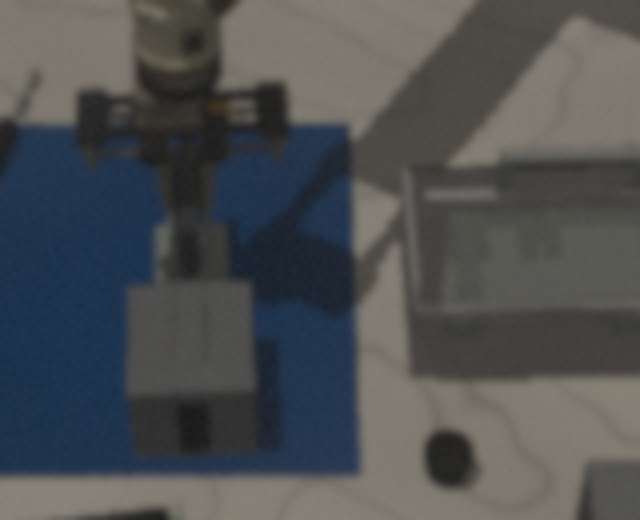

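>>> {"op": "play_rows", "data": {"rows": "0.1 -0.1 -2 0;0.1 -0.1 -4 0;0.1 -0.1 -5.5 0;0.1 -0.1 -6.5 0;0.1 -0.1 -7.2 0;0.1 -0.1 -7.5 0;0.1 -0.1 -7.5 0"}}

```text
clock: 17.63
tool_pos: [0.5578, -0.1805, 0.0806]
eef_rot: [-0.0, -0.026, 1.0, 0.0]
ft_force: [-1.0, 0.4, -3.2]
gripper_width: 0.0199
```

Inside the lips without contact; lower to the floor.

>>> {"op": "play_rows", "data": {"rows": "0 0 -0.3 0;0 0 -0.5 0;0 0 -0.7 0;0 0 -0.7 0"}}

```text
clock: 17.97
tool_pos: [0.5577, -0.1805, 0.0735]
eef_rot: [0.0, -0.026, 1.0, 0.0]
ft_force: [0.7, 0.1, -3.8]
gripper_width: 0.0196
```

>>> {"op": "play_rows", "data": {"rows": "0 0 -0.15 0;0 0 -0.25 0;0 0 -0.25 0"}}

```text
clock: 18.22
tool_pos: [0.5582, -0.1807, 0.0728]
eef_rot: [0.0, -0.026, 1.0, -0.0]
ft_force: [-3.6, 2.5, 5.9]
gripper_width: 0.0198
```

>>> {"op": "play_rows", "data": {"rows": "0 0 0 0;0 0 0 0;0 0 0 0;0 0 0 0;0 0 0 0", "grip": -0.1}}

```text
clock: 18.63
tool_pos: [0.5578, -0.1806, 0.0711]
eef_rot: [0.0, -0.026, 1.0, -0.0]
ft_force: [0.3, -0.7, 0.5]
gripper_width: 0.0412
```

>>> {"op": "play_rows", "data": {"rows": "0 0 2 0;0 0 4 0;0 0 7 0;-3 0 10 0;-6 0 11 0;-7 0 11 0;-7 0 11 0"}}

```text
clock: 19.22
tool_pos: [0.4867, -0.1808, 0.1821]
eef_rot: [0.001, -0.025, 1.0, -0.001]
ft_force: [0.4, 0.1, -1.3]
gripper_width: 0.0416
```

```bash
python3 - <<'E'
from ov import *
w=W();save(w.p,'w8.png');print(w.T.round(4),env.state()['gripper_width'],env.state()['clock'])
for n,z in (('carrier_handle',.080),('carrier_nose',.008),('carrier',.008)):
    o=pinpoint(w.p,n);print(n,[(np.round(x['xy'],1),round(x['score'],2),w.atz(x['xy'],z).round(4)) for x in o[:2]])
cc=[rect(-.035,.07,-.01,.01,.08),rect(-.07,-.035,-.007,.007,.08)]
over(w,[((.6245,-.1765,.05),bb,(0,0,255)),(loc((.6245,-.1765,.05),(-.08,0,0))[0][:2].tolist()+[.05],cc,(0,255,0))],130,50,260,190,3,'ov8.png')
a=cams.capture('scene')
cv2.imwrite('pics/s8.png',cv2.resize(a['frame'][140:270,190:350,::-1],None,fx=4,fy=4,interpolation=cv2.INTER_CUBIC))
E
```

```text
[[-0.9987 -0.0501  0.0011  0.4867]
 [-0.0501  0.9987 -0.001  -0.1808]
 [-0.001  -0.0011 -1.      0.1821]
 [ 0.      0.      0.      1.    ]] 0.04141191418838347 19.2667
carrier_handle [(array([249.4, 208.5]), 0.7, array([ 0.4962, -0.1829,  0.08  ]))]
carrier_nose []
carrier [(array([248.7, 229.9]), 0.72, array([ 0.5439, -0.1822,  0.008 ]))]
```

View pics/ov8.png

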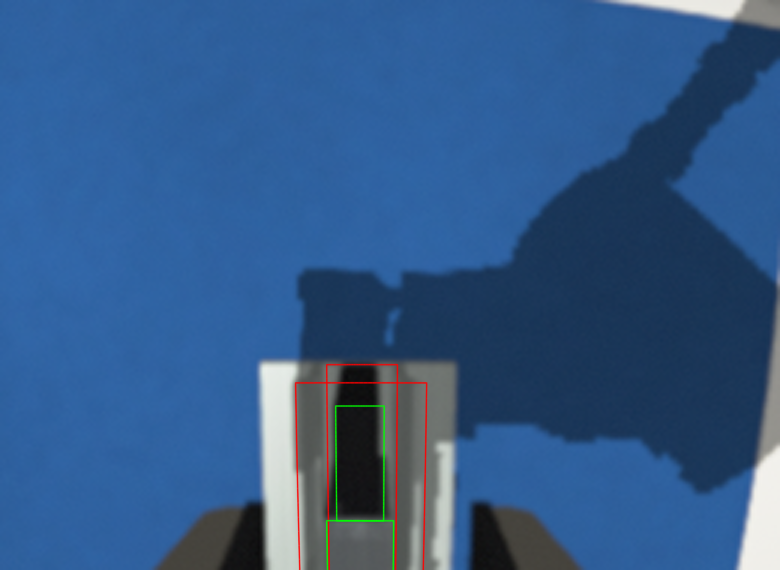

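View pics/s8.png

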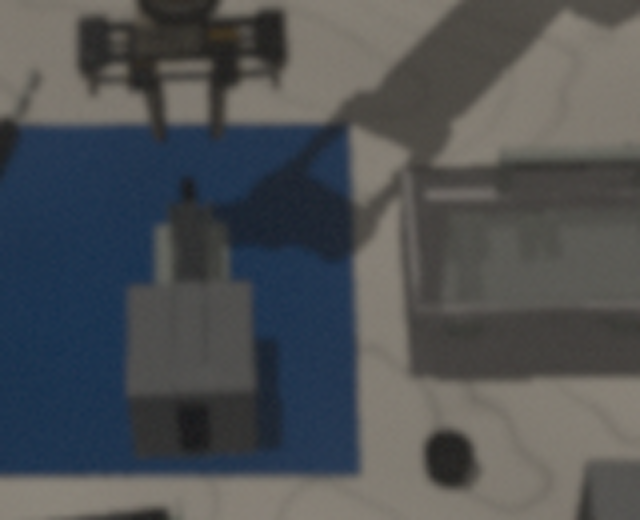

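>>> {"op": "play_rows", "data": {"rows": "0.6 -0.2 -3 0;0.6 -0.2 -6 0;0.6 -0.2 -9 0;0.6 -0.2 -10.5 0;0.6 -0.2 -11 0;0.6 -0.2 -11 0"}}

```text
clock: 19.97
tool_pos: [0.493, -0.1818, 0.0693]
eef_rot: [-0.002, -0.026, 1.0, 0.001]
ft_force: [0.2, -0.3, 0.5]
gripper_width: 0.0414
```

>>> {"op": "play_rows", "data": {"rows": "0 0 0 0;0 0 0 0;0 0 0 0;0 0 0 0;0 0 0 0;0 0 0 0", "grip": -1}}

```text
clock: 20.47
tool_pos: [0.4944, -0.1831, 0.0722]
eef_rot: [0.001, -0.026, 1.0, -0.001]
ft_force: [-0.4, -0.9, 3.2]
gripper_width: 0.0138
```

>>> {"op": "play_rows", "data": {"rows": "0.5 0.03 0 0;1.5 0.08 0 0;2.5 0.13 0 0;3.5 0.18 0 0;4.5 0.23 0 0;5.5 0.28 0 0;6 0.3 0 0;6 0.3 0 0"}}

```text
clock: 21.13
tool_pos: [0.5542, -0.1799, 0.0722]
eef_rot: [-0.0, -0.026, 1.0, -0.0]
ft_force: [-3.2, -0.1, 6.3]
gripper_width: 0.0134
```

>>> {"op": "play_rows", "data": {"rows": "0.8 0.04 0 0;1.6 0.08 0 0;2.4 0.12 0 0;3.2 0.16 0 0;3.8 0.19 0 0;4.2 0.21 0 0;4.2 0.21 0 0"}}

```text
clock: 21.72
tool_pos: [0.5957, -0.1778, 0.0722]
eef_rot: [-0.001, -0.026, 1.0, -0.0]
ft_force: [-4.0, 0.1, 7.8]
gripper_width: 0.0132
```

>>> {"op": "play_rows", "data": {"rows": "0.3 0.02 0 0;0.6 0.03 0 0;0.9 0.05 0 0;0.9 0.05 0 0"}}

```text
clock: 22.05
tool_pos: [0.6043, -0.1774, 0.0722]
eef_rot: [-0.001, -0.026, 1.0, -0.0]
ft_force: [-6.0, -0.2, 7.7]
gripper_width: 0.0141
```

>>> {"op": "play_rows", "data": {"rows": "0.2 0.01 0 0;0.4 0.02 0 0;0.4 0.02 0 0"}}

```text
clock: 22.3
tool_pos: [0.6051, -0.1773, 0.0721]
eef_rot: [-0.005, -0.026, 1.0, 0.0]
ft_force: [-18.9, -0.7, 17.0]
gripper_width: 0.0139
```

>>> {"op": "play_rows", "data": {"rows": "-0.2 -0.01 0 0;-0.3 -0.01 0 0"}}

```text
clock: 22.47
tool_pos: [0.605, -0.1773, 0.0721]
eef_rot: [-0.001, -0.026, 1.0, -0.0]
ft_force: [-3.0, -0.1, 5.3]
gripper_width: 0.014
```

>>> {"op": "play_rows", "data": {"rows": "0 0 0 0;0 0 0 0;0 0 0 0;0 0 0 0;0 0 0 0", "grip": -0.1}}

```text
clock: 22.88
tool_pos: [0.6057, -0.1767, 0.0708]
eef_rot: [-0.0, -0.026, 1.0, 0.0]
ft_force: [0.5, -0.0, 0.7]
gripper_width: 0.0411
```

>>> {"op": "play_rows", "data": {"rows": "0 0 2 0;0 0 4 0;0 0 7 0;-2 0 10 0;-5 0 13 0;-7 0 15 0;-7 0 15 0"}}

```text
clock: 23.47
tool_pos: [0.5357, -0.178, 0.2267]
eef_rot: [0.003, -0.025, 1.0, -0.002]
ft_force: [1.4, -0.0, 0.8]
gripper_width: 0.0411
```

```bash
python3 - <<'E'
from ov import *
w=W();save(w.p,'w9.png');print(w.T[:3,3].round(4),env.state()['ft_force'].round(1),env.state()['clock'])
for n,z in (('carrier_handle',.080),):
    o=pinpoint(w.p,n);print(n,[(np.round(x['xy'],1),round(x['score'],2),w.atz(x['xy'],z).round(4)) for x in o[:2]], 'expected home',loc((.6245,-.1765,.05),(-.022,0,.08)))
cc=[rect(-.035,.07,-.01,.01,.08),rect(-.07,-.035,-.007,.007,.08)]
over(w,[((.6245,-.1765,.05),bb,(0,0,255)),(loc((.6245,-.1765,.05),(.03,0,0))[0][:2].tolist()+[.05],cc,(0,255,0))],130,50,260,190,3,'ov9.png')
a=cams.capture('scene')
cv2.imwrite('pics/s9.png',cv2.resize(a['frame'][120:270,190:420,::-1],None,fx=3.4,fy=3.4,interpolation=cv2.INTER_CUBIC))
E
```

```text
[ 0.5357 -0.178   0.2267] [ 0.5 -0.8 -0.5] 23.5167
carrier_handle [(array([251.4, 247.6]), 0.96, array([ 0.6039, -0.1761,  0.08  ])), (array([ 57.4, 216.1]), 0.47, array([ 0.5847, -0.4177,  0.08  ]))] expected home [[ 0.60252749 -0.17759954  0.08      ]]
```

View pics/ov9.png

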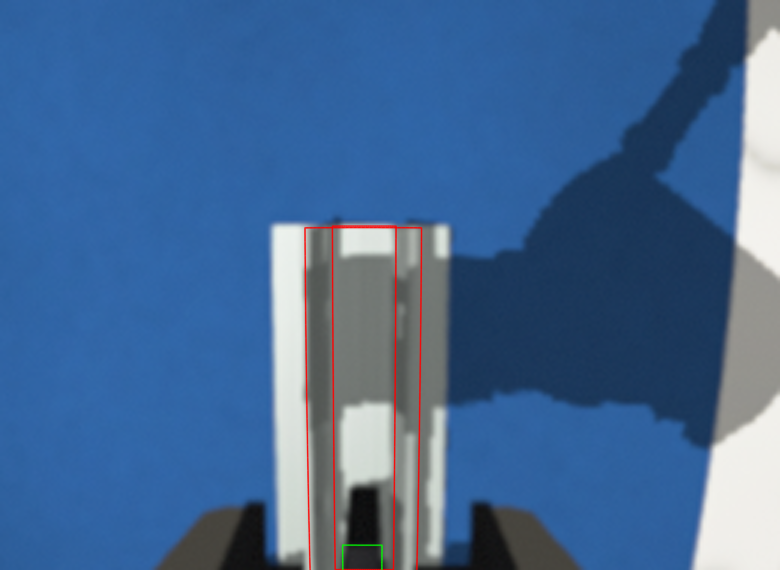

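View pics/s9.png

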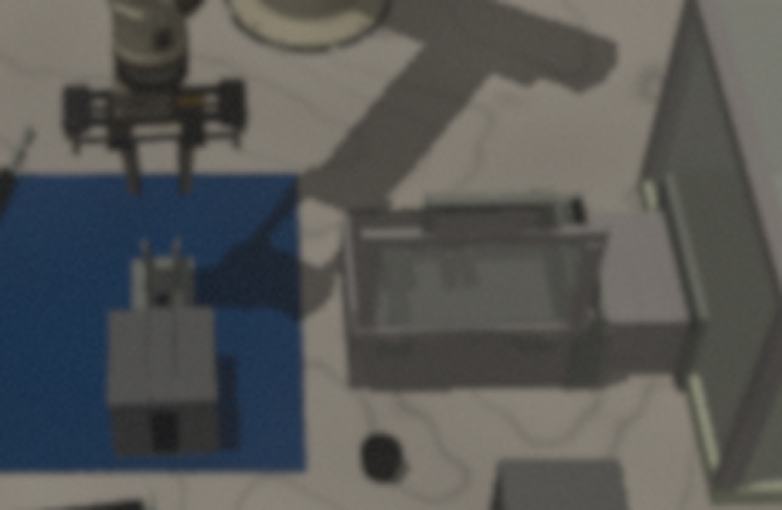

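```bash
python3 -c "
from rig import env
print(env.job_done())"
```

```text
the job is handed in; nothing more can be done
None
```

The drive carrier is fully home in the reader, and I handed the job in at about 23.5 s of the 72 s allowed. `job_done` gives no verdict, so these results rest on my own checks.

- **Gate:** I pressed the T-bar with closed fingers to 19 N. The height stayed at the bar's shut position as the force rose, so it stood hard on its stop. I did this before touching the hatch. I did not measure the gate again at the end, but nothing touched it afterwards, and a wrist picture after the hatch was opened agreed with it being shut.
- **Hatch:** I pinched the bar and swung it up along its arc to about 1.58–1.6 rad. The last scene picture shows it still standing open. Side forces reached about 30 N on the way because my arc ran slightly inside the true one; I corrected it as I went.
- **Carrier to trough:** I lifted the carrier out of the rack by its middle and set it down upright in the trough, with the nose about 10 mm short of the slot. Then I let go and backed off.
- **Sliding home:** I took it again by the handle and slid it about 111 mm until it met the back stop, with the force rising to 19 N. I eased off and released it.
- **Final check:** The handle was seen within about 2 mm of its expected home position. The arm is clear and reads no contact force. I did not touch the blank or the things on the bench, but I took no final measurement of their positions.

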